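# Gauge a large bolt under the bench magnifier

### The job

Lay the big steel bolt gently in the V rests of the bolt gauge, head towards the sliding blue jaw, and let go of it. Then pinch the jaw's black paddle so that its red release button stays held down, slide the jaw along its rail until the bolt is snug between the jaw and the fixed end stop, and let go so that the jaw locks there. Never drag the jaw while it is locked, and leave the loupe and the oil bottle alone.

Things in the scene. Friction and masses are not known exactly. Their poses are not given: they have to be found in the camera images.
- gauge: Fixed bolt gauge, grey base plate x -60 to +130, y -185 to +175, 20 thick (mm, its own frame, used below as 'gauge'). Origin on the work surface. z up; +y along the rail from the sliding jaw to the fixed dark end stop; +x away from the robot (yaw within 0.3 rad). Two V rests 12 thick at y 32 and 108 (64 clear between) carry the bolt along y, its axis at x 0, z 80.
- stop (a point): Middle of the end stop's face at gauge (0, 138, 80); the stop is 50 wide, its top at z 105. Axes as gauge.
- lens (a point): Middle of the robot-side edge of the clear magnifier with black frame, at gauge (15, 0, 235). It spans x 15 to 124, y -156 to 156, z 230 to 240, on posts at x 112, so an upright hand cannot get at paddle or V rests: come from the robot's side with the hand leaning back about 35 degrees, fingers pointing down and towards gauge +x.
- cradle (a point): Where the bolt's middle lies when home against the end stop: gauge (0, 70, 80). It may first be laid up to 20 mm short of it (towards -y); the jaw then pushes it home. Axes as gauge.
- paddle (a point): Middle of the grip of the jaw's black paddle, at gauge (-9, -118 + jaw value, 103). A plate 50 wide (y), 20 thick, ending 25 mm above and starting 50 mm below this point. It leans 35 degrees to the robot: rises along gauge (-0.574, 0, 0.819), thickness along (0.819, 0, 0.574). Axes as gauge.
- button (a point): Centre of the outer face of the red release button (34 x 36 mm) at rest, 19 mm from paddle along the thickness direction, on the paddle's far, upper face, 9 mm proud. Pinch paddle and button through the thickness: 29 mm wide at first, about 21 mm with the button down. Moves with the jaw, not with the press. Axes as gauge.
- jaw (a joint): Slide of the blue jaw, m: 0 wide open, growing towards the end stop (+y), travel 0.09. Its face is at gauge y = -73 mm + value: 0.075 is tight on the bolt when the bolt is home. Unless the button is held it is locked (about 60 N) in hidden V notches every 6 mm, one at 0.0747 (bolt home). Held down, it moves with about 2 N; let go, it clicks into the nearest notch.
- release (a joint): Red thumb button, m: about 0 out (jaw locked in a notch), 0.008 fully down. Sprung: gives way from 8 N, fully down at 13 N; the jaw is free only when it is more than 5 mm down, so keep it fully down.
- bolt_mid (a point): Loose steel hex bolt, 0.45 to 0.7 kg, 136 long: shank 24 diameter x 120, hex head 36 across flats x 16. Middle of its length, on its axis; y points from head to threaded tip (head at y -68 to -52), heaviest 10 mm towards the head. Starts level, 55 above the table, on two V rests (12 thick, 64 clear between) in a blue tray 100 x 160 x 22, y within 0.3 rad of world y.
- bolt_tip (a point): Centre of the bolt's threaded end face, 68 mm along y from bolt_mid. Axes as bolt_mid.
- bin: Blue bin of nuts, fixed, 100 x 160 x 55 mm, beside the tray (bystander). Origin at its underside.
- loupe: Loose black folding loupe with a red dot, 100 x 44 x 18 mm, lying on the table (bystander). Origin at its underside.
- oil: Loose white oil bottle, 52 diameter, 130 tall, standing (bystander). Origin at its underside.
Mind the look-alikes: they are no part of the job. Leave any brown, orange or yellow look-alike of the part that bears bolt_mid alone.

How it is judged:
By the outcome, as a careful person would: the job done as asked, in the order asked, and still so for the second after the job is handed in, with the robot touching nothing.
It also fails if it takes over 62 s, if anything falls off the work surface, if the arm or the gripper's body presses on something with over 40 N, if the wrist force passes 120 N, or if a joint passes its speed limit or range.

### The arm

A 7-joint arm with a two-finger parallel gripper is mounted at the origin on the work surface. World frame = base frame: x ahead of the robot, y to its left, z up, the work surface at z = 0. Lengths are in m, angles in rad, forces in N, time in s.
With the tool pointing down it reaches from about 0.425 to 0.875 m from the base axis. Payload 8.4 kg.
Tool frame: the origin (TCP) lies between the finger pads; the fingertips stand 8 mm ahead of it and the grasp point (between the pads) lies 11 mm behind it (bot.nose_length is the distance from the TCP to the fingertips, in m); z points along the fingers, y is the direction in which the jaws open and shut (so a half turn about z gives the same grasp; the last joint's range is limited). The gripper opens to 85 mm and grips with 20 to 120 N. Pads are 22 mm wide; open, the fingers measure 114 mm over their backs; the gripper's body (76 mm by 85 mm) begins 54 mm behind the grasp point. The pads swing forward as they close: fully open they stand 13 mm farther back than shut.
Start: joints at [1.112, 0.333, 0.04, 1.465, -0.013, 1.343, -0.059], TCP at [0.229, -0.608, 0.239] pointing down, gripper open.
Joint ranges: [-2.58, 2.58], [-0.38, 2.09], [-1.3, 1.39], [0.25, 2.4], [-1.5, 4.64], [0.08, 2.09], [-2.65, 2.65]. Speed limits (rad/s): [2.22, 2.22, 2.79, 2.79, 3.14, 3.14, 3.14].

### API

Orientations are given as a 3x3 rotation matrix whose columns are the frame's x, y, z axes.
In Python, from cell import bot, optics, models gives the robot as it stands. The module is installed in compiled form; this text tells all that it offers.
- The arm moves only by the tool move_arm, never from a script. Its argument "series" is a list of rows, each an object of numbers: "tx", "ty", "tz": the shift along the tool's x, y, z in m; "wx", "wy", "wz": the turn, a rotation vector about the tool's x, y, z in rad. A call has 1 to 8 rows; each row is the pose to reach, as a shift and turn from the pose commanded when the call began, along the tool's axes at that moment; what a row does not reach only later rows make up. A row lasts 1/10 s, in which the tool goes at most 50 mm and 8.59 degrees, less where a joint would pass 70% of its speed; a pose out of reach is approached as far as the arm can. A call with a gripper value outside its range is refused whole. "claw" is the gripper's target within -1 to 1 (fully open at 1, half-way at 0, shut at -1), set as the call begins (left out, the last holds). The fingers move at their own pace and stop on an object; "grip_force" is the grip in N (left out, the last holds). Time passes only in rows, so rows that repeat a pose let the fingers close. It gives the time, the measured TCP pose, the force and the opening at its end, in the units of the state.
- bot.get_obs(): the state, without advancing time (a new reading comes with each control period).
- optics.capture(name): name is "side" or "top"; returns a dict with "img" (400x640x3 uint8, red, green, blue), "camera_matrix" (3x3 intrinsics, pixels), "T" (4x4, takes a point from camera to world coordinates). Camera axes: x right, y down, z forward; pixel columns grow to the right and rows downward; lengths in m; the calibration is good to about 2 mm. A picture is of the moment at which its call begins. There is no depth.
- bot.sign_off(): hands the job in, once; it reports no verdict.
Trained networks look in a picture, given as the dict that the camera call returned (one of the last four; its "shot" number tells which), for a name from the list of things; names that differ only in an ending like _2 or _b are one class to them, and where a whole thing is asked for, a point or a joint stands for the part that bears it (a point fixed in the world has none). Each returns a list of dicts, best first, with "confidence" (0 to 1); they miss things now and then, are a little off and sometimes report something else, mostly with a low value. They report only what shows in the picture. A call takes as long as a camera call. They do not tell look-alikes from the thing itself.
- models.look_for(picture, query): "point" ([x, y, z] in m, in world coordinates, good to about 4 mm: the middle of the surface that is visible of it).
- models.landmark_of(picture, query): "point" ([x, y, z] in m, in world coordinates, good to about 4 mm: a listed point, or the origin of a listed thing).
The state is a dict: "time_s": time; "joints": joint angles; "dq": joint speeds; "effort": joint torques, N m; "ee_pos": TCP position; "eef_rot": TCP orientation; "wrist_force": force on the tool from outside, world axes, zero at the start; "ft_torque": the same for the moment, N m; "gripper_width": finger opening in m.
Only numpy, scipy, OpenCV 4.12 (cv2) and the standard library are available. Lean on these libraries where they do the work, as an engineer would, in place of code of your own. Each camera call takes 0.05 s, during which the arm holds its last target.

## Working session

There is one attempt and no reset: what is moved stays moved. The work goes in short steps, Python scripts to look and compute and a tool call to move; the robot and the scene stay as the last step left them, time stands still between calls to the robot, and variables do not carry over. Pictures are saved under pics/ and viewed, and the job is handed in when it is done.

Besides the shell and the picture viewer there is one more tool, called after "Emit:" as name([rows], argument=value, ...), one row to a line, values as JSON. move_arm: Moves the arm, as the interface text tells. Its arguments: {"type":"object","properties":{"series":{"type":"array","items":{"type":"object","properties":{"tx":{"type":"number"},"ty":{"type":"number"},"tz":{"type":"number"},"wx":{"type":"number"},"wy":{"type":"number"},"wz":{"type":"number"}}}},"claw":{"type":"number"},"grip_force":{"type":"number"}},"required":["series"]}

```bash
mkdir -p pics; cat > h.py <<'E'
import numpy as np, cv2
from cell import bot, optics, models
def save(p,name): cv2.imwrite('pics/'+name+'.png', cv2.cvtColor(p['img'],cv2.COLOR_RGB2BGR))
E
python3 - <<'E'
from h import *
np.set_printoptions(precision=4,suppress=True)
o=bot.get_obs(); print(o)
for n in ('side','top'):
    p=optics.capture(n); save(p,n+'0'); print(n,p['camera_matrix'],p['T'])
    for q in ['gauge','stop','lens','cradle','paddle','button','bolt_mid','bolt_tip','bin','loupe','oil']:
        print(q,[(np.round(d['point'],3).tolist(),round(d['confidence'],2)) for d in models.landmark_of(p,q)])
E
```

```text
{'time_s': 0.0, 'joints': array([ 1.1118,  0.3339,  0.0399,  1.4663, -0.0134,  1.3433, -0.0585]), 'dq': array([-0.0007,  0.0005, -0.0003, -0.0003, -0.0006, -0.0019, -0.0008]), 'effort': array([ -0.001 , -65.8546,   1.3649, -40.5556,   0.0166,   0.0125,
        -0.    ]), 'ee_pos': array([ 0.2287, -0.6079,  0.2384]), 'eef_rot': array([[ 0.936 ,  0.3521, -0.0007],
       [ 0.3521, -0.936 ,  0.0015],
       [-0.0001, -0.0017, -1.    ]]), 'wrist_force': array([ 0.2126, -0.4805, -0.1978]), 'ft_torque': array([-0.0066,  0.0257,  0.0005]), 'gripper_width': 0.08545660823169447}
side [[401.8246   0.     309.8456]
 [  0.     401.8246 202.4917]
 [  0.       0.       1.    ]] [[-0.8563 -0.3694  0.361   0.0811]
 [-0.5165  0.6104 -0.6006  0.6448]
 [ 0.0015 -0.7007 -0.7135  0.9344]
 [ 0.      0.      0.      1.    ]]
gauge [([0.612, -0.051, 0.0], 0.7)]
stop [([0.576, 0.078, 0.081], 0.78)]
lens [([0.631, -0.051, 0.234], 0.95), ([0.575, 0.078, 0.081], 0.61), ([0.648, 0.377, 0.057], 0.57)]
cradle [([0.592, 0.014, 0.082], 0.87)]
paddle [([0.626, -0.151, 0.101], 0.78)]
button [([0.642, -0.143, 0.116], 0
[... 527 characters left out ...]
2  0.1861  0.2429]
 [-0.9996 -0.0271 -0.0018 -0.0344]
 [ 0.0068 -0.186  -0.9825  1.4538]
 [ 0.      0.      0.      1.    ]]
gauge [([0.61, -0.055, -0.005], 0.95)]
stop [([0.579, 0.081, 0.077], 0.92)]
lens [([0.626, -0.051, 0.234], 0.93)]
cradle [([0.589, 0.01, 0.08], 0.94)]
paddle [([0.623, -0.15, 0.102], 0.67), ([0.629, 0.313, 0.054], 0.17)]
button [([0.639, -0.148, 0.116], 0.73)]
bolt_mid [([0.626, 0.311, 0.052], 0.8), ([0.385, -0.148, 0.013], 0.66), ([0.253, 0.274, 0.02], 0.62)]
bolt_tip [([0.647, 0.38, 0.051], 0.82), ([0.429, 0.142, 0.013], 0.63), ([0.35, -0.087, 0.014], 0.53)]
bin [([0.426, 0.289, 0.002], 0.63)]
loupe [([0.39, -0.307, -0.0], 0.56)]
oil [([0.609, -0.447, -0.004], 0.82)]
```

View pics/side0.png

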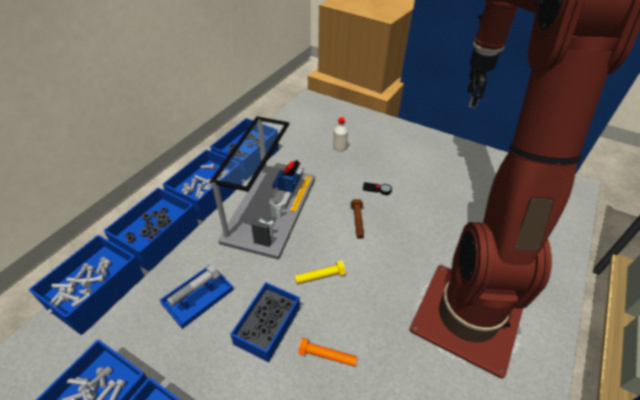

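View pics/top0.png

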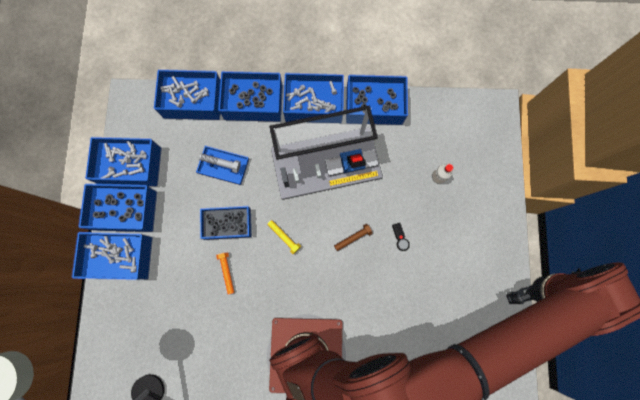

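```bash
cat > m.py <<'E'
from h import *
from scipy.optimize import least_squares
import json,sys
np.set_printoptions(precision=4,suppress=True)
L={'gauge':(0,0,0),'stop':(0,.138,.08),'lens':(.015,0,.235),'cradle':(0,.07,.08)}
S={}
N=int(sys.argv[1]) if len(sys.argv)>1 else 5
for i in range(N):
  for n in ('side','top'):
    p=optics.capture(n)
    for q in list(L)+['paddle','button','bolt_mid','bolt_tip']:
        for d in models.landmark_of(p,q)[:4]:
            P=np.array(d['point'])
            ref={'gauge':(.61,-.053,0),'stop':(.577,.08,.08),'lens':(.628,-.05,.234),'cradle':(.59,.012,.08)}.get(q)
            if ref is not None and np.linalg.norm(P-ref)>.03: continue
            if q in('paddle','button') and P[1]>.0+.05: continue
            if q in('bolt_mid','bolt_tip') and P[2]<.035: continue
            S.setdefault((q,n),[]).append(P); 
for k,v in S.items(): print(k,len(v),np.median(v,0),np.std(v,0))
def med(q): return np.mean([np.median(S[k],0) for k in S if k[0]==q],0)
def R(y): return np.array([[np.cos(y),-np.sin(y)],[np.sin(y),np.cos(y)]])
def f(t):
    return np.concatenate([(R(t[2])@np.array(L[q][:2])+t[:2]-med(q)[:2]) for q in L])
r=least_squares(f,[.61,-.05,.25]); print('gauge',r.x,'res',r.fun)
for q in('paddle','button'): print(q,'in gauge',R(r.x[2]).T@(med(q)[:2]-r.x[:2]),med(q)[2])
b,t=med('bolt_mid'),med('bolt_tip'); print('bolt',b,t,np.linalg.norm(t-b),'yaw',-np.arctan2((t-b)[0],(t-b)[1]))
print('bolt in gauge',R(r.x[2]).T@(b[:2]-r.x[:2]),b[2])
E
python3 m.py; python3 - <<'E'
import cv2,numpy as np
a=cv2.imread('pics/side0.png')[255:335,150:250]; b=cv2.imread('pics/top0.png')[135:195,180:262]
a=cv2.resize(a,(400,320),interpolation=3);b=cv2.resize(b,(400,320),interpolation=3)
cv2.imwrite('pics/crop0.png',np.hstack([a,b]))
E
```

```text
('gauge', 'side') 5 [ 0.6107 -0.0523  0.0003] [0.0017 0.0008 0.0011]
('stop', 'side') 5 [0.5771 0.0791 0.0812] [0.0014 0.0019 0.001 ]
('lens', 'side') 5 [ 0.6259 -0.0506  0.2336] [0.0017 0.0015 0.0009]
('cradle', 'side') 5 [0.5929 0.0157 0.0811] [0.001  0.0011 0.002 ]
('paddle', 'side') 5 [ 0.6243 -0.1511  0.1011] [0.0012 0.0008 0.002 ]
('button', 'side') 9 [ 0.6397 -0.1434  0.1137] [0.0165 0.0571 0.0568]
('bolt_mid', 'side') 4 [0.6229 0.3147 0.0545] [0.0009 0.0012 0.0009]
('bolt_tip', 'side') 5 [0.645  0.3782 0.0573] [0.0212 0.1456 0.0095]
('gauge', 'top') 5 [ 0.6093 -0.0553 -0.0025] [0.001  0.0012 0.0012]
('stop', 'top') 5 [0.5797 0.0813 0.0789] [0.0009 0.0011 0.0011]
('lens', 'top') 5 [ 0.6235 -0.0504  0.2344] [0.0019 0.001  0.0014]
('cradle', 'top') 5 [0.5899 0.012  0.0798] [0.0015 0.0006 0.0019]
('paddle', 'top') 6 [ 0.6248 -0.151   0.1036] [0.0011 0.0478 0.0618]
('button', 'top') 5 [ 0.639  -0.144   0.1166] [0.0017 0.001  0.0027]
('bolt_mid', 'top') 5 [0.6267 0.3134 0.0535] [0.0017 0.0015 0.0012]
('bolt_tip', 'top') 5 [0.6469 0.3781 0.0534] [0.0011 0.0008 0.0005]
gauge [ 0.6096 -0.054   0.2353] res [-0.0004 -0.0002 -0.001  -0.     -0.0005 -0.      0.0019  0.0002]
paddle in gauge [-0.0081 -0.0979] 0.102325
button in gauge [ 0.008  -0.0942] 0.11515
bolt [0.6248 0.314  0.054 ] [0.646  0.3781 0.0553] 0.06752046449040466 yaw -0.31905703707868455
bolt in gauge [0.1005 0.3544] 0.054
```

View pics/crop0.png

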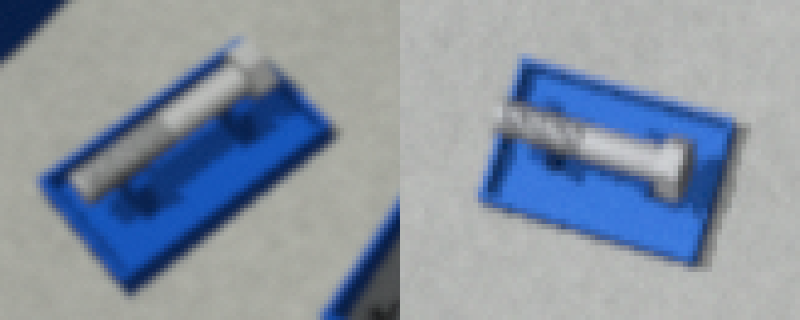

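The picture shows the steel bolt in the blue tray (side ≈ (195,285), top ≈ (220,162)), head on the −y side. The look-alikes are yellow (top 284,237), brown (353,237) and orange (226,272), all lying on the table. Only the grey one rests on V rests at 55 mm height, so that is the one.

```bash
cat > d.py <<'E'
from h import *
from scipy.spatial.transform import Rotation as Ro
np.set_printoptions(precision=4,suppress=True)
G=np.array([.6096,-.054,0]); GY=.2353
def gp(x,y,z): # gauge mm -> world
    c,s=np.cos(GY),np.sin(GY); x,y,z=x/1e3,y/1e3,z/1e3
    return G+np.array([c*x-s*y,s*x+c*y,z])
def rot(yaw,tilt): # tilt deg back; tool y across, x along frame y
    t=np.radians(tilt); Rz=Ro.from_euler('z',yaw).as_matrix()
    y=[np.cos(t),0,np.sin(t)]; z=[np.sin(t),0,-np.cos(t)]; x=[0,1,0]
    return Rz@np.array([x,y,z]).T
def delta(pos,R,grasp=True,cur=None):
    """pos = grasp point if grasp"""
    pos=np.array(pos,float)
    if grasp: pos=pos+.011*R[:,2]
    o=bot.get_obs()
    p,Rc=(o['ee_pos'],o['eef_rot']) if cur is None else cur
    d=Rc.T@(pos-p); w=Ro.from_matrix(Rc.T@R).as_rotvec()
    print('t',np.round(d,4),'w',np.round(w,4),'TCP',pos.round(4))
    return pos,R
def st():
    o=bot.get_obs(); print(o['time_s'],o['ee_pos'],o['wrist_force'],o['gripper_width'],o['joints'])
E
python3 - <<'E'
from d import *
R=rot(-.305,0)
c=delta([.42,-.25,.40],R,False)
c=delta([.50,.1,.40],R,False,c)
c=delta([.623,.309,.20],R,False,c)
E
```

```text
t [ 0.3051 -0.2681 -0.1607] w [-0.    -0.    -0.906] TCP [ 0.42 -0.25  0.4 ]
t [ 0.3579 -0.0288  0.    ] w [0. 0. 0.] TCP [0.5 0.1 0.4]
t [0.2363 0.0546 0.2   ] w [0. 0. 0.] TCP [0.623 0.309 0.2  ]
```

Emit:
move_arm([
  {"tx": 0.03, "ty": -0.02, "tz": -0.03, "wz": -0.14},
  {"tx": 0.07, "ty": -0.05, "tz": -0.06, "wz": -0.28},
  {"tx": 0.11, "ty": -0.09, "tz": -0.09, "wz": -0.42},
  {"tx": 0.15, "ty": -0.13, "tz": -0.12, "wz": -0.56},
  {"tx": 0.19, "ty": -0.165, "tz": -0.14, "wz": -0.7},
  {"tx": 0.23, "ty": -0.2, "tz": -0.16, "wz": -0.84},
  {"tx": 0.27, "ty": -0.235, "tz": -0.16, "wz": -0.906},
  {"tx": 0.305, "ty": -0.268, "tz": -0.16, "wz": -0.906},
], claw=1)

```text
invalid input
```

Emit:
move_arm([
  {"tx": 0.045, "ty": -0.004},
  {"tx": 0.09, "ty": -0.007},
  {"tx": 0.135, "ty": -0.01},
  {"tx": 0.18, "ty": -0.014},
  {"tx": 0.225, "ty": -0.018},
  {"tx": 0.27, "ty": -0.022},
  {"tx": 0.315, "ty": -0.025},
  {"tx": 0.358, "ty": -0.029},
])

```text
invalid input
```

```bash
python3 - <<'E'
from d import *
st(); c=delta([.623,.309,.16],rot(-.305,0),False)
E
```

```text
5.7 [ 0.2288 -0.6084  0.2393] [ 0.0168  0.4571 -0.2238] 0.0852935996939142 [ 1.1118  0.3332  0.0399  1.4654 -0.0134  1.3433 -0.0585]
t [ 0.6919 -0.7198  0.0793] w [-0.    -0.    -0.906] TCP [0.623 0.309 0.16 ]
```

Emit:
move_arm([
  {"tx": 0.07, "ty": -0.05, "tz": -0.06, "wx": 0, "wy": 0, "wz": -0.28},
  {"tx": 0.11, "ty": -0.09, "tz": -0.09, "wx": 0, "wy": 0, "wz": -0.42},
  {"tx": 0.15, "ty": -0.13, "tz": -0.12, "wx": 0, "wy": 0, "wz": -0.56},
  {"tx": 0.19, "ty": -0.165, "tz": -0.14, "wx": 0, "wy": 0, "wz": -0.7},
  {"tx": 0.23, "ty": -0.2, "tz": -0.16, "wx": 0, "wy": 0, "wz": -0.84},
  {"tx": 0.27, "ty": -0.235, "tz": -0.16, "wx": 0, "wy": 0, "wz": -0.906},
  {"tx": 0.305, "ty": -0.268, "tz": -0.16, "wx": 0, "wy": 0, "wz": -0.906},
  {"tx": 0.305, "ty": -0.268, "tz": -0.16, "wx": 0, "wy": 0, "wz": -0.906},
], claw=1)

```text
time_s: 6.5
ee_pos: [0.4014, -0.2854, 0.3926]
eef_rot: [[0.3, 0.954, 0.001], [0.954, -0.3, -0.001], [-0.001, 0.001, -1.0]]
wrist_force: [1.4, -0.1, -0.2]
gripper_width: 0.0855
```

Emit:
move_arm([
  {"tx": 0.045, "ty": -0.004, "tz": 0, "wx": 0, "wy": 0, "wz": 0},
  {"tx": 0.09, "ty": -0.007, "tz": 0, "wx": 0, "wy": 0, "wz": 0},
  {"tx": 0.135, "ty": -0.01, "tz": 0, "wx": 0, "wy": 0, "wz": 0},
  {"tx": 0.18, "ty": -0.014, "tz": 0, "wx": 0, "wy": 0, "wz": 0},
  {"tx": 0.225, "ty": -0.018, "tz": 0, "wx": 0, "wy": 0, "wz": 0},
  {"tx": 0.27, "ty": -0.022, "tz": 0, "wx": 0, "wy": 0, "wz": 0},
  {"tx": 0.315, "ty": -0.025, "tz": 0, "wx": 0, "wy": 0, "wz": 0},
  {"tx": 0.358, "ty": -0.029, "tz": 0, "wx": 0, "wy": 0, "wz": 0},
])

```text
time_s: 7.3
ee_pos: [0.4807, 0.0649, 0.3921]
eef_rot: [[0.3, 0.954, 0.001], [0.954, -0.3, -0.0], [0.0, 0.001, -1.0]]
wrist_force: [1.4, -0.5, 0.8]
gripper_width: 0.0853
```

Emit:
move_arm([
  {"tx": 0.04, "ty": 0.01, "tz": 0.02, "wx": 0, "wy": 0, "wz": 0},
  {"tx": 0.08, "ty": 0.02, "tz": 0.04, "wx": 0, "wy": 0, "wz": 0},
  {"tx": 0.12, "ty": 0.03, "tz": 0.07, "wx": 0, "wy": 0, "wz": 0},
  {"tx": 0.16, "ty": 0.04, "tz": 0.1, "wx": 0, "wy": 0, "wz": 0},
  {"tx": 0.2, "ty": 0.05, "tz": 0.14, "wx": 0, "wy": 0, "wz": 0},
  {"tx": 0.22, "ty": 0.055, "tz": 0.18, "wx": 0, "wy": 0, "wz": 0},
  {"tx": 0.236, "ty": 0.055, "tz": 0.21, "wx": 0, "wy": 0, "wz": 0},
  {"tx": 0.236, "ty": 0.055, "tz": 0.23, "wx": 0, "wy": 0, "wz": 0},
])

```text
time_s: 8.1
ee_pos: [0.6026, 0.2739, 0.158]
eef_rot: [[0.297, 0.955, -0.004], [0.955, -0.297, 0.001], [-0.001, -0.004, -1.0]]
wrist_force: [-1.3, -0.2, 0.8]
gripper_width: 0.0854
```

```bash
python3 - <<'E'
from d import *
st(); c=delta([.6233,.3092,.055],rot(-.305,0))
p=optics.capture('side'); save(p,'side1')
for q in('bolt_mid','bolt_tip'): print(q,[(np.round(d['point'],3).tolist(),round(d['confidence'],2)) for d in models.landmark_of(p,q)])
E
```

```text
8.1 [0.6026 0.2739 0.158 ] [-1.3286 -0.2065  0.8471] 0.08542596866385038 [ 0.0676  0.5269 -0.7775  1.4971  0.3746  1.2753 -1.0543]
t [0.0399 0.0097 0.1139] w [-0.0041  0.0007  0.0031] TCP [0.6233 0.3092 0.044 ]
bolt_mid [([0.625, 0.314, 0.055], 0.78), ([0.254, 0.272, 0.014], 0.76), ([0.382, -0.142, 0.014], 0.63)]
bolt_tip [([0.648, 0.376, 0.058], 0.94), ([0.426, 0.137, 0.013], 0.91), ([0.346, -0.088, 0.013], 0.86), ([0.195, 0.256, 0.015], 0.85)]
```

View pics/side1.png

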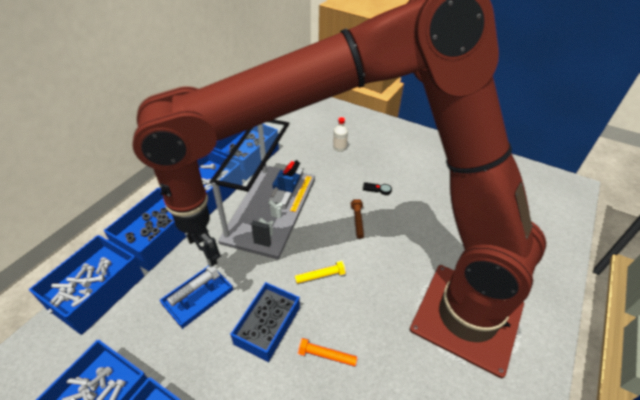

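Emit:
move_arm([
  {"tx": 0.02, "ty": 0.005, "tz": 0.02, "wx": 0, "wy": 0, "wz": 0},
  {"tx": 0.04, "ty": 0.01, "tz": 0.04, "wx": 0, "wy": 0, "wz": 0},
  {"tx": 0.04, "ty": 0.01, "tz": 0.06, "wx": 0, "wy": 0, "wz": 0},
  {"tx": 0.04, "ty": 0.01, "tz": 0.08, "wx": 0, "wy": 0, "wz": 0},
  {"tx": 0.04, "ty": 0.01, "tz": 0.095, "wx": 0, "wy": 0, "wz": 0},
  {"tx": 0.04, "ty": 0.01, "tz": 0.106, "wx": 0, "wy": 0, "wz": 0},
  {"tx": 0.04, "ty": 0.01, "tz": 0.114, "wx": 0, "wy": 0, "wz": 0},
  {"tx": 0.04, "ty": 0.01, "tz": 0.114, "wx": 0, "wy": 0, "wz": 0},
])

```text
time_s: 9.05
ee_pos: [0.6255, 0.3062, 0.0474]
eef_rot: [[0.301, 0.954, -0.001], [0.954, -0.301, -0.0], [-0.001, -0.0, -1.0]]
wrist_force: [-0.3, 0.2, -0.2]
gripper_width: 0.0854
```

```bash
python3 - <<'E'
from d import *
st(); c=delta([.6233,.3092,.055],rot(-.305,0))
p=optics.capture('side'); save(p,'side2')
a=p['img'][220:340,140:280]; cv2.imwrite('pics/c2.png',cv2.resize(a,(700,600),interpolation=3)[:,:,::-1])
E
```

```text
9.05 [0.6255 0.3062 0.0474] [-0.3417  0.2248 -0.1652] 0.0853674945627589 [-0.0255  0.6876 -0.7155  1.4997  0.4772  1.1348 -1.1378]
t [ 0.0022 -0.003   0.0034] w [-0.0004  0.0005 -0.0005] TCP [0.6233 0.3092 0.044 ]
```

View pics/c2.png

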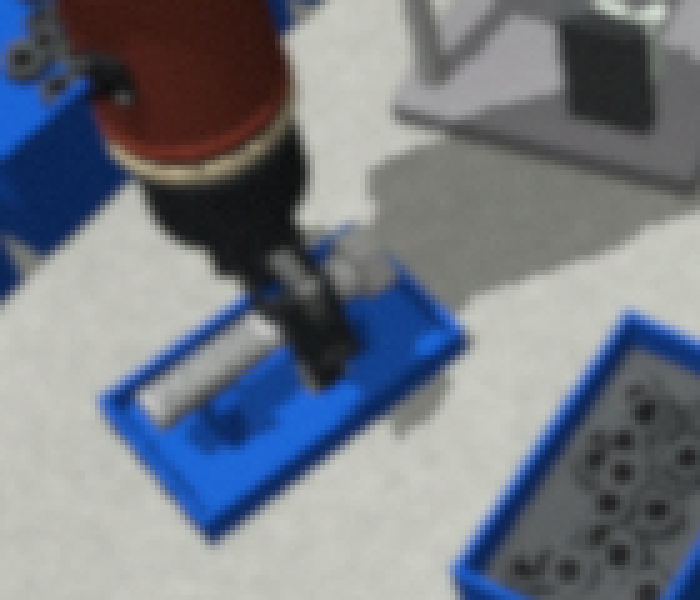

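Emit:
move_arm([
  {"tx": 0.002, "ty": -0.003, "tz": 0.003, "wx": 0, "wy": 0, "wz": 0},
  {"tx": 0.002, "ty": -0.003, "tz": 0.003, "wx": 0, "wy": 0, "wz": 0},
  {"tx": 0.002, "ty": -0.003, "tz": 0.003, "wx": 0, "wy": 0, "wz": 0},
  {"tx": 0.002, "ty": -0.003, "tz": 0.003, "wx": 0, "wy": 0, "wz": 0},
  {"tx": 0.002, "ty": -0.003, "tz": 0.003, "wx": 0, "wy": 0, "wz": 0},
  {"tx": 0.002, "ty": -0.003, "tz": 0.003, "wx": 0, "wy": 0, "wz": 0},
  {"tx": 0.002, "ty": -0.003, "tz": 0.003, "wx": 0, "wy": 0, "wz": 0},
  {"tx": 0.002, "ty": -0.003, "tz": 0.003, "wx": 0, "wy": 0, "wz": 0},
], claw=-1, grip_force=60)

```text
time_s: 9.9
ee_pos: [0.6264, 0.3085, 0.0463]
eef_rot: [[0.302, 0.953, 0.005], [0.953, -0.302, 0.0], [0.002, 0.005, -1.0]]
wrist_force: [6.9, -1.5, 3.6]
gripper_width: 0.0222
```

```bash
python3 - <<'E'
from d import *
st(); c=delta([.6233,.3092,.055],rot(-.305,0))
E
```

```text
9.9 [0.6264 0.3085 0.0463] [ 6.9292 -1.5041  3.6363] 0.022240202298088266 [-0.0298  0.6881 -0.7141  1.5008  0.4815  1.1284 -1.1442]
t [-0.0003 -0.0031  0.0023] w [ 0.005  -0.0018 -0.0015] TCP [0.6233 0.3092 0.044 ]
```

Emit:
move_arm([
  {"tx": 0, "ty": 0, "tz": -0.005, "wx": 0, "wy": 0, "wz": 0},
  {"tx": 0, "ty": 0, "tz": -0.015, "wx": 0, "wy": 0, "wz": 0},
  {"tx": 0, "ty": 0, "tz": -0.035, "wx": 0, "wy": 0, "wz": 0},
  {"tx": 0, "ty": 0, "tz": -0.065, "wx": 0, "wy": 0, "wz": 0},
  {"tx": 0, "ty": 0, "tz": -0.1, "wx": 0, "wy": 0, "wz": 0},
  {"tx": 0, "ty": 0, "tz": -0.135, "wx": 0, "wy": 0, "wz": 0},
  {"tx": 0, "ty": 0, "tz": -0.165, "wx": 0, "wy": 0, "wz": 0},
  {"tx": 0, "ty": 0, "tz": -0.18, "wx": 0, "wy": 0, "wz": 0},
])

```text
time_s: 10.7
ee_pos: [0.6234, 0.3104, 0.2281]
eef_rot: [[0.3, 0.954, 0.002], [0.954, -0.3, 0.002], [0.002, 0.002, -1.0]]
wrist_force: [-1.0, 0.4, -5.1]
gripper_width: 0.022
```

```bash
python3 - <<'E'
from d import *
st()
o=bot.get_obs()
for n in('side','top'):
  p=optics.capture(n); save(p,n+'3')
  for q in('bolt_mid','bolt_tip'):
    for d in models.landmark_of(p,q):
      P=np.array(d['point'])
      if P[2]>.1: print(n,q,P,round(d['confidence'],2),'tool',o['eef_rot'].T@(P-o['ee_pos']))
a=cv2.imread('pics/side3.png')[190:310,130:270];b=cv2.imread('pics/top3.png')[90:210,150:290]
cv2.imwrite('pics/c3.png',np.hstack([cv2.resize(a,(400,343),interpolation=3),cv2.resize(b,(400,343),interpolation=3)]))
print(bot.get_obs()['time_s'])
for x in (-60,-20):
  delta(gp(-100,55,250),rot(GY,35))
  delta(gp(0,55,125),rot(GY,35))
E
```

```text
10.7 [0.6234 0.3104 0.2281] [-0.9955  0.3544 -5.074 ] 0.02202470888310814 [-0.0089  0.5448 -0.7785  1.3198  0.3771  1.4222 -1.0715]
side bolt_mid [0.6198 0.3139 0.2362] 0.56 tool [ 0.0023 -0.0045 -0.0081]
side bolt_tip [0.6446 0.3791 0.2412] 0.65 tool [ 0.0719 -0.0004 -0.0129]
top bolt_mid [ 0.6388 -0.1439  0.1166] 0.34 tool [-0.429   0.1507  0.1107]
11.0
t [-0.351  -0.0122 -0.0177] w [-0.5987  0.1666 -0.5226] TCP [ 0.5057 -0.0224  0.241 ]
t [-0.2993  0.0739  0.1069] w [-0.5987  0.1666 -0.5226] TCP [0.6029 0.001  0.116 ]
t [-0.351  -0.0122 -0.0177] w [-0.5987  0.1666 -0.5226] TCP [ 0.5057 -0.0224  0.241 ]
t [-0.2993  0.0739  0.1069] w [-0.5987  0.1666 -0.5226] TCP [0.6029 0.001  0.116 ]
```

View pics/c3.png

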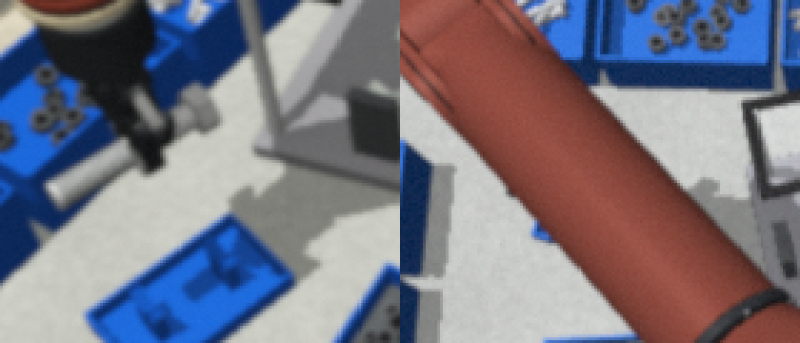

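```bash
cat >> d.py <<'E'
def place(x,y,z,off=(.004,0,-.0095),tilt=35,cur=None): # bolt mid gauge mm
    R=rot(GY,tilt); return delta(gp(x,y,z)-R@np.array(off),R,False,cur)
E
python3 - <<'E'
from d import *
delta([.48,.25,.29],bot.get_obs()['eef_rot'],False)
place(-100,62,230)
place(-40,62,140)
E
```

```text
t [-0.0991 -0.1185 -0.0671] w [0. 0. 0.] TCP [0.48 0.25 0.29]
t [-0.3489 -0.0144  0.001 ] w [-0.5987  0.1666 -0.5226] TCP [ 0.5041 -0.0196  0.2222]
t [-0.3178  0.0373  0.0908] w [-0.5987  0.1666 -0.5226] TCP [ 0.5625 -0.0057  0.1322]
```

Emit:
move_arm([
  {"tx": -0.02, "ty": -0.025, "tz": -0.015, "wx": 0, "wy": 0, "wz": 0},
  {"tx": -0.045, "ty": -0.055, "tz": -0.035, "wx": 0, "wy": 0, "wz": 0},
  {"tx": -0.07, "ty": -0.085, "tz": -0.055, "wx": 0, "wy": 0, "wz": 0},
  {"tx": -0.1, "ty": -0.118, "tz": -0.067, "wx": 0, "wy": 0, "wz": 0},
  {"tx": -0.135, "ty": -0.11, "tz": -0.062, "wx": -0.06, "wy": 0.017, "wz": -0.052},
  {"tx": -0.17, "ty": -0.095, "tz": -0.055, "wx": -0.12, "wy": 0.033, "wz": -0.105},
  {"tx": -0.205, "ty": -0.08, "tz": -0.045, "wx": -0.2, "wy": 0.055, "wz": -0.175},
  {"tx": -0.24, "ty": -0.06, "tz": -0.035, "wx": -0.28, "wy": 0.077, "wz": -0.245},
])

```text
time_s: 11.8
ee_pos: [0.4931, 0.0969, 0.2585]
eef_rot: [[0.049, 0.957, 0.287], [0.998, -0.059, 0.024], [0.04, 0.285, -0.958]]
wrist_force: [-0.1, 0.7, -5.3]
gripper_width: 0.0221
```

```bash
python3 - <<'E'
from d import *
st()
place(-100,62,230)
E
```

```text
11.8 [0.4931 0.0969 0.2585] [-0.1276  0.7278 -5.3099] 0.022124925386077084 [ 0.4723 -0.1905 -0.6965  1.98   -0.0924  1.0202 -0.2513]
t [-0.1172  0.0071  0.0352] w [-0.3137  0.0888 -0.2747] TCP [ 0.5041 -0.0196  0.2222]
```

```bash
python3 - <<'E'
from d import *
place(-80,62,190)
E
```

```text
t [-0.1132  0.014   0.0792] w [-0.3137  0.0888 -0.2747] TCP [ 0.5236 -0.015   0.1822]
```

Emit:
move_arm([
  {"tx": -0.02, "ty": 0.002, "tz": 0.01, "wx": -0.05, "wy": 0.014, "wz": -0.044},
  {"tx": -0.04, "ty": 0.004, "tz": 0.022, "wx": -0.11, "wy": 0.031, "wz": -0.096},
  {"tx": -0.06, "ty": 0.007, "tz": 0.036, "wx": -0.17, "wy": 0.048, "wz": -0.149},
  {"tx": -0.08, "ty": 0.009, "tz": 0.05, "wx": -0.23, "wy": 0.065, "wz": -0.201},
  {"tx": -0.1, "ty": 0.012, "tz": 0.065, "wx": -0.28, "wy": 0.079, "wz": -0.245},
  {"tx": -0.113, "ty": 0.014, "tz": 0.079, "wx": -0.314, "wy": 0.089, "wz": -0.275},
  {"tx": -0.113, "ty": 0.014, "tz": 0.079, "wx": -0.314, "wy": 0.089, "wz": -0.275},
  {"tx": -0.113, "ty": 0.014, "tz": 0.079, "wx": -0.314, "wy": 0.089, "wz": -0.275},
])

```text
time_s: 12.6
ee_pos: [0.5228, -0.0126, 0.1817]
eef_rot: [[-0.23, 0.801, 0.553], [0.973, 0.187, 0.135], [0.004, 0.569, -0.822]]
wrist_force: [0.0, 0.6, -4.7]
gripper_width: 0.0223
```

```bash
python3 - <<'E'
from d import *
st()
for n in('side','top'):
  p=optics.capture(n); save(p,n+'4')
  o=bot.get_obs()
  for q in('bolt_mid','bolt_tip'):
    for d in models.landmark_of(p,q):
      P=np.array(d['point'])
      if P[2]>.1: print(n,q,P,round(d['confidence'],2),'tool',o['eef_rot'].T@(P-o['ee_pos']))
print(o['time_s'])
place(-80,62,190)
place(0,62,115)
place(0,62,81)
a=cv2.imread('pics/side4.png')[90:270,160:360];b=cv2.imread('pics/top4.png')[90:270,220:420]
cv2.imwrite('pics/c4.png',np.hstack([cv2.resize(a,(400,360),interpolation=3),cv2.resize(b,(400,360),interpolation=3)]))
E
```

```text
12.6 [ 0.5228 -0.0126  0.1817] [ 0.0056  0.5689 -4.7282] 0.02227456201372333 [ 0.3491 -0.2153 -0.2662  2.3006 -0.4858  0.5128  0.6643]
side bolt_mid [ 0.5123 -0.01    0.1872] 0.82 tool [ 0.0048 -0.0061 -0.0095]
side bolt_tip [0.5    0.0592 0.1907] 0.8 tool [ 0.075  -0.0009 -0.0099]
top bolt_mid [ 0.5144 -0.0089  0.1924] 0.53 tool [ 0.0057 -0.0025 -0.0119]
top bolt_tip [0.5029 0.054  0.1868] 0.55 tool [ 0.0695 -0.003  -0.0053]
12.8
t [-0.0021 -0.002   0.0008] w [-0.001  -0.0005 -0.0025] TCP [ 0.5236 -0.015   0.1822]
t [-0.0021  0.0206  0.1081] w [-0.001  -0.0005 -0.0025] TCP [0.6014 0.0037 0.1072]
t [-0.0022  0.0011  0.1359] w [-0.001  -0.0005 -0.0025] TCP [0.6014 0.0037 0.0732]
```

View pics/c4.png

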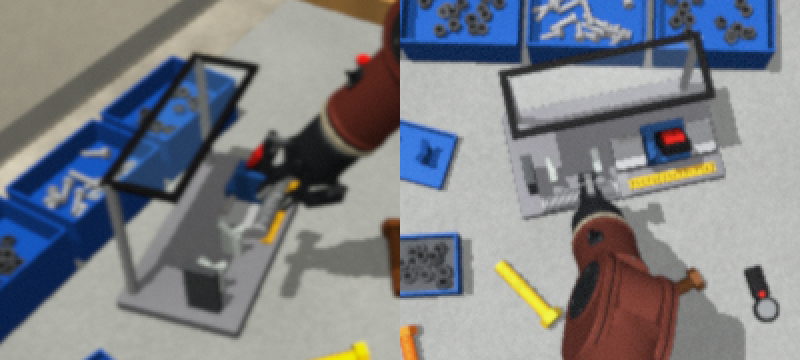

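```bash
sed -i 's/off=(.004,0,-.0095)/off=(.0052,-.0015,-.0095)/' d.py; python3 - <<'E'
from d import *
place(0,62,112)
place(0,62,90)
E
```

```text
t [-0.0033  0.0204  0.1105] w [-0.001  -0.0005 -0.0025] TCP [0.6029 0.0028 0.1051]
t [-0.0033  0.0078  0.1285] w [-0.001  -0.0005 -0.0025] TCP [0.6029 0.0028 0.0831]
```

Emit:
move_arm([
  {"tx": 0, "ty": 0.003, "tz": 0.015, "wx": 0, "wy": 0, "wz": 0},
  {"tx": -0.001, "ty": 0.006, "tz": 0.035, "wx": 0, "wy": 0, "wz": 0},
  {"tx": -0.002, "ty": 0.01, "tz": 0.055, "wx": 0, "wy": 0, "wz": 0},
  {"tx": -0.003, "ty": 0.014, "tz": 0.075, "wx": 0, "wy": 0, "wz": 0},
  {"tx": -0.003, "ty": 0.018, "tz": 0.095, "wx": 0, "wy": 0, "wz": 0},
  {"tx": -0.003, "ty": 0.0205, "tz": 0.107, "wx": 0, "wy": 0, "wz": 0},
  {"tx": -0.003, "ty": 0.0205, "tz": 0.11, "wx": 0, "wy": 0, "wz": -0.002},
  {"tx": -0.003, "ty": 0.0205, "tz": 0.11, "wx": 0, "wy": 0, "wz": -0.002},
])

```text
time_s: 13.7
ee_pos: [0.6021, 0.0028, 0.1047]
eef_rot: [[-0.233, 0.798, 0.556], [0.973, 0.19, 0.134], [0.002, 0.572, -0.82]]
wrist_force: [-0.5, -0.2, -5.1]
gripper_width: 0.0222
```

```bash
python3 - <<'E'
from d import *
st()
for n in('side','top'):
  p=optics.capture(n); save(p,n+'5')
  o=bot.get_obs()
  for q in('bolt_mid','bolt_tip','cradle','stop'):
    for d in models.landmark_of(p,q):
      P=np.array(d['point'])
      if P[2]>.07: print(n,q,P,round(d['confidence'],2),'tool',o['eef_rot'].T@(P-o['ee_pos']),'g',(Ro.from_euler('z',-GY).apply(P-G)*1e3).round(1))
print(o['time_s'])
place(0,62,112)
place(0,62,90)
place(0,62,80)
a=cv2.imread('pics/side5.png')[120:270,200:350];b=cv2.imread('pics/top5.png')[100:220,260:380]
cv2.imwrite('pics/c5.png',np.hstack([cv2.resize(a,(400,400),interpolation=3),cv2.resize(b,(400,400),interpolation=3)]))
E
```

```text
13.7 [0.6021 0.0028 0.1047] [-0.5036 -0.1979 -5.0519] 0.02218694960092813 [ 0.3077  0.081  -0.3138  2.2249 -0.4311  0.2689  0.6201]
side bolt_mid [0.5919 0.0058 0.1127] 0.73 tool [ 0.0055 -0.0032 -0.0115] g [ -3.3  62.3 112.7]
side bolt_mid [ 0.6265 -0.0499  0.2336] 0.38 tool [-0.0565  0.083  -0.0988] g [ 17.4   0.  233.6]
side bolt_tip [0.578  0.0723 0.1151] 0.69 tool [ 0.0734 -0.0003 -0.0122] g [ -1.3 130.2 115.1]
side cradle [0.5945 0.0114 0.0833] 0.8 tool [ 0.0103 -0.0169  0.0148] g [ 0.6 67.1 83.3]
side stop [0.5786 0.079  0.0824] 0.92 tool [ 0.0798 -0.0172  0.0158] g [  0.9 136.6  82.4]
top bolt_mid [0.5932 0.0057 0.112 ] 0.47 tool [ 0.0054 -0.0029 -0.0099] g [ -2.   61.9 112. ]
top bolt_tip [0.5814 0.0691 0.1111] 0.47 tool [ 0.0698 -0.0008 -0.0073] g [  1.3 126.3 111.1]
top cradle [0.5862 0.0111 0.0829] 0.97 tool [ 0.0123 -0.0242  0.0108] g [-7.6 68.8 82.9]
top cradle [0.5797 0.0826 0.0775] 0.5 tool [ 0.0833 -0.0189  0.0211] g [  2.8 139.8  77.5]
top cradle [0.5818 0.0681 0.1105] 0.24 tool [ 0.0687 -0.001  -0.0067] g [  1.4 125.2 110.5]
top stop [0.5779 0.0801 0.0782] 0.78 tool [ 0.0813 -0.0204  0.0192] g [  0.4 137.8  78.2]
14.0
t [0.0002 0.0005 0.0004] w [-0.0012 -0.0002 -0.0013] TCP [0.6029 0.0028 0.1051]
t [ 0.0002 -0.0121  0.0185] w [-0.0012 -0.0002 -0.0013] TCP [0.6029 0.0028 0.0831]
t [ 0.0002 -0.0178  0.0267] w [-0.0012 -0.0002 -0.0013] TCP [0.6029 0.0028 0.0731]
```

View pics/c5.png

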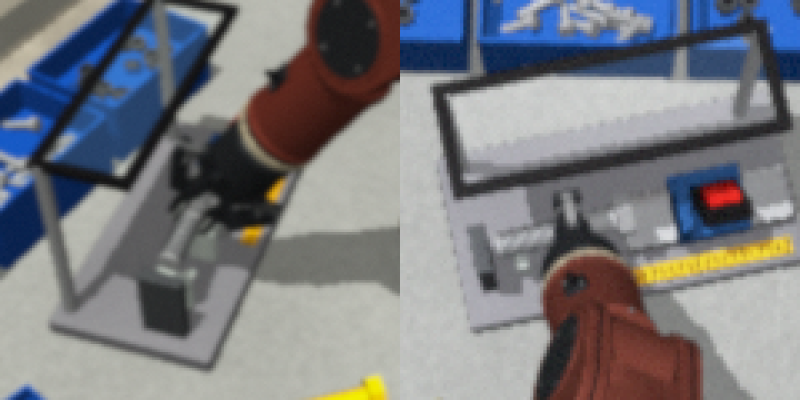

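Emit:
move_arm([
  {"tx": 0, "ty": -0.0025, "tz": 0.004, "wx": 0, "wy": 0, "wz": 0},
  {"tx": 0, "ty": -0.0055, "tz": 0.0085, "wx": 0, "wy": 0, "wz": 0},
  {"tx": 0, "ty": -0.0085, "tz": 0.013, "wx": 0, "wy": 0, "wz": 0},
  {"tx": 0, "ty": -0.0115, "tz": 0.017, "wx": 0, "wy": 0, "wz": 0},
  {"tx": 0, "ty": -0.0135, "tz": 0.02, "wx": 0, "wy": 0, "wz": 0},
  {"tx": 0, "ty": -0.015, "tz": 0.0225, "wx": 0, "wy": 0, "wz": 0},
  {"tx": 0, "ty": -0.015, "tz": 0.0225, "wx": 0, "wy": 0, "wz": 0},
])

```text
time_s: 14.9
ee_pos: [0.6025, 0.0028, 0.0772]
eef_rot: [[-0.232, 0.798, 0.556], [0.973, 0.19, 0.134], [0.002, 0.572, -0.821]]
wrist_force: [-0.6, -0.7, -4.6]
gripper_width: 0.0224
```

```bash
python3 - <<'E'
from d import *
st()
place(0,62,81)
place(0,62,79)
E
```

```text
14.9 [0.6025 0.0028 0.0772] [-0.5938 -0.7344 -4.5834] 0.022375270854715325 [ 0.3266  0.135  -0.3384  2.2419 -0.4805  0.2011  0.6826]
t [-0.     -0.0015  0.0028] w [-0.0024 -0.0009 -0.0015] TCP [0.6029 0.0028 0.0741]
t [-0.     -0.0027  0.0044] w [-0.0024 -0.0009 -0.0015] TCP [0.6029 0.0028 0.0721]
```

Emit:
move_arm([
  {"tx": 0, "ty": -0.0008, "tz": 0.0012, "wx": 0, "wy": 0, "wz": 0},
  {"tx": 0, "ty": -0.0015, "tz": 0.0024, "wx": 0, "wy": 0, "wz": 0},
  {"tx": 0, "ty": -0.0015, "tz": 0.0024, "wx": 0, "wy": 0, "wz": 0},
])

```text
time_s: 15.2
ee_pos: [0.6032, 0.0027, 0.0752]
eef_rot: [[-0.232, 0.797, 0.557], [0.973, 0.19, 0.134], [0.001, 0.573, -0.82]]
wrist_force: [0.2, -0.3, -4.4]
gripper_width: 0.0226
```

Emit:
move_arm([
  {"tx": 0, "ty": -0.0008, "tz": 0.0012, "wx": 0, "wy": 0, "wz": 0},
  {"tx": 0, "ty": -0.0012, "tz": 0.002, "wx": 0, "wy": 0, "wz": 0},
  {"tx": 0, "ty": -0.0012, "tz": 0.002, "wx": 0, "wy": 0, "wz": 0},
])

```text
time_s: 15.5
ee_pos: [0.604, 0.003, 0.0737]
eef_rot: [[-0.232, 0.797, 0.558], [0.973, 0.19, 0.134], [0.001, 0.574, -0.819]]
wrist_force: [-0.2, 1.5, 1.7]
gripper_width: 0.0221
```

Emit:
move_arm([
  {"tx": 0, "ty": 0, "tz": 0, "wx": 0, "wy": 0, "wz": 0},
  {"tx": 0, "ty": 0, "tz": 0, "wx": 0, "wy": 0, "wz": 0},
  {"tx": 0, "ty": 0, "tz": 0, "wx": 0, "wy": 0, "wz": 0},
  {"tx": 0, "ty": 0, "tz": 0, "wx": 0, "wy": 0, "wz": 0},
  {"tx": 0, "ty": 0, "tz": 0, "wx": 0, "wy": 0, "wz": 0},
], claw=0.1, grip_force=20)

```text
time_s: 16.0
ee_pos: [0.603, 0.0027, 0.0726]
eef_rot: [[-0.232, 0.798, 0.556], [0.973, 0.19, 0.134], [0.001, 0.572, -0.82]]
wrist_force: [0.8, -0.4, 0.1]
gripper_width: 0.0469
```

```bash
python3 - <<'E'
from d import *
st()
for n in('side','top'):
  p=optics.capture(n); save(p,n+'6')
a=cv2.imread('pics/side6.png')[120:270,200:350];b=cv2.imread('pics/top6.png')[100:220,260:380]
cv2.imwrite('pics/c6.png',np.hstack([cv2.resize(a,(400,400),interpolation=3),cv2.resize(b,(400,400),interpolation=3)]))
E
```

```text
16.0 [0.603  0.0027 0.0726] [ 0.833  -0.4207  0.0607] 0.04694460068394004 [ 0.332   0.1454 -0.3451  2.2439 -0.4897  0.1884  0.6947]
```

View pics/c6.png

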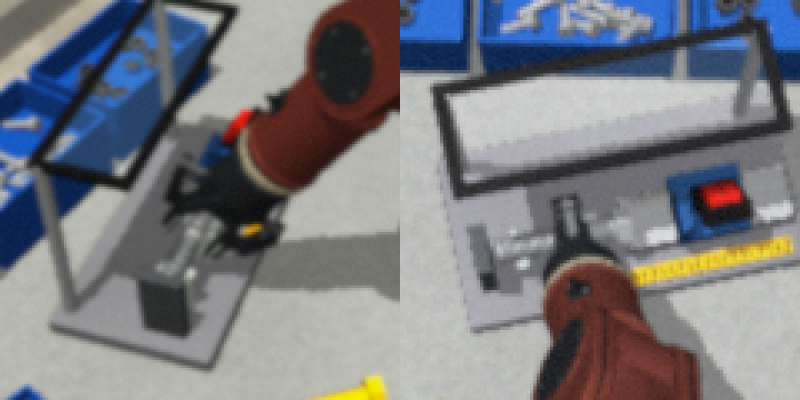

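Emit:
move_arm([
  {"tx": 0, "ty": 0, "tz": -0.008, "wx": 0, "wy": 0, "wz": 0},
  {"tx": 0, "ty": 0, "tz": -0.02, "wx": 0, "wy": 0, "wz": 0},
  {"tx": 0, "ty": 0, "tz": -0.04, "wx": 0, "wy": 0, "wz": 0},
  {"tx": 0, "ty": 0, "tz": -0.06, "wx": 0, "wy": 0, "wz": 0},
  {"tx": 0, "ty": 0, "tz": -0.08, "wx": 0, "wy": 0, "wz": 0},
  {"tx": 0, "ty": 0, "tz": -0.1, "wx": 0, "wy": 0, "wz": 0},
  {"tx": 0, "ty": 0, "tz": -0.115, "wx": 0, "wy": 0, "wz": 0},
  {"tx": 0, "ty": 0, "tz": -0.12, "wx": 0, "wy": 0, "wz": 0},
])

```text
time_s: 16.9
ee_pos: [0.5361, -0.0137, 0.1729]
eef_rot: [[-0.232, 0.797, 0.558], [0.973, 0.19, 0.133], [-0.0, 0.574, -0.819]]
wrist_force: [0.7, 0.3, 0.9]
gripper_width: 0.0467
```

```bash
python3 - <<'E'
from d import *
st()
for i in range(2):
 for n in('side','top'):
  p=optics.capture(n); 
  if i==0: save(p,n+'7')
  for q in('bolt_mid','bolt_tip','paddle','button'):
    for d in models.landmark_of(p,q):
      P=np.array(d['point']); g=(Ro.from_euler('z',-GY).apply(P-G)*1e3).round(1)
      if abs(g[0])<40 and abs(g[1])<160 : print(n,q,round(d['confidence'],2),'g',g)
st()
a=cv2.imread('pics/side7.png')[120:270,200:350];b=cv2.imread('pics/top7.png')[100:220,260:380]
cv2.imwrite('pics/c7.png',np.hstack([cv2.resize(a,(400,400),interpolation=3),cv2.resize(b,(400,400),interpolation=3)]))
E
```

```text
16.9 [ 0.5361 -0.0137  0.1729] [0.7096 0.3342 0.8697] 0.04670132150339858 [ 0.3899 -0.1727 -0.3102  2.2892 -0.5059  0.4759  0.6912]
side bolt_mid 0.68 g [-4.3 65.1 81.8]
side bolt_tip 0.73 g [  3.  127.8  83.4]
side paddle 0.63 g [  1.1 136.2  81.2]
side button 0.56 g [ 10.3 -94.2 115.8]
top bolt_mid 0.62 g [ 2.1 61.1 81.7]
top bolt_mid 0.6 g [  6.9 -95.1 117.4]
top bolt_mid 0.55 g [-10.1 -94.4 104.2]
top bolt_mid 0.37 g [  2.8 127.8  77.7]
top bolt_tip 0.74 g [  4.4 127.7  76.8]
top bolt_tip 0.17 g [-3.1 67.9 80.8]
top paddle 0.87 g [-11.3 -96.4 101.7]
top button 0.91 g [  8.6 -95.3 113.2]
top button 0.62 g [-5.2 68.9 80.5]
side bolt_mid 0.85 g [ 0.  62.2 80. ]
side bolt_tip 0.52 g [  3.1 127.9  86.3]
side paddle 0.57 g [ -8.8 -99.7 103.1]
side button 0.65 g [ 11.  -92.6 116.4]
top bolt_mid 0.56 g [ 4.1 60.2 81.5]
top bolt_tip 0.5 g [  1.5 128.5  79.8]
top paddle 0.68 g [ -8.4 -97.8 101.4]
top button 0.94 g [  6.4 -95.2 116.2]
17.9 [ 0.5363 -0.0133  0.1711] [ 0.1495 -0.0549  0.0468] 0.046904849005477534 [ 0.3892 -0.1685 -0.3106  2.2892 -0.5058  0.4741  0.6912]
```

View pics/c7.png

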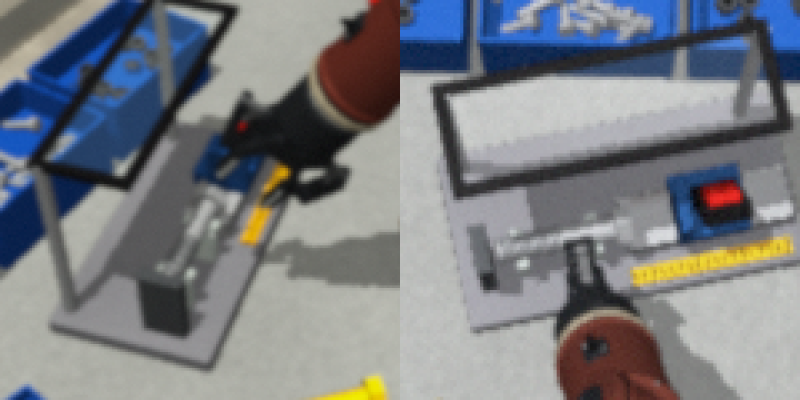

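```bash
cat >> d.py <<'E'
def pad(y,back=0,thick=4.5,cur=None,up=0):
    R=rot(GY,35); t=np.radians(35)
    g=np.array([-9,y,103.])+thick*np.array([.819,0,.574])+(back+up)*np.array([-.574,0,.819])
    return delta(gp(*g),R,True,cur)
E
python3 - <<'E'
from d import *
pad(-97,85); pad(-97,50); pad(-97,0)
E
```

```text
t [-0.1537  0.0088  0.012 ] w [-0.0016 -0.0005 -0.0013] TCP [ 0.5857 -0.1595  0.1662]
t [-0.1537  0.0089  0.047 ] w [-0.0016 -0.0005 -0.0013] TCP [ 0.6053 -0.1548  0.1375]
t [-0.1537  0.009   0.097 ] w [-0.0016 -0.0005 -0.0013] TCP [ 0.6332 -0.1481  0.0966]
```

Emit:
move_arm([
  {"tx": -0.02, "ty": 0.001, "tz": 0, "wx": 0, "wy": 0, "wz": 0},
  {"tx": -0.045, "ty": 0.003, "tz": 0.002, "wx": 0, "wy": 0, "wz": 0},
  {"tx": -0.07, "ty": 0.005, "tz": 0.004, "wx": 0, "wy": 0, "wz": 0},
  {"tx": -0.1, "ty": 0.007, "tz": 0.006, "wx": 0, "wy": 0, "wz": 0},
  {"tx": -0.125, "ty": 0.009, "tz": 0.008, "wx": 0, "wy": 0, "wz": 0},
  {"tx": -0.145, "ty": 0.009, "tz": 0.01, "wx": 0, "wy": 0, "wz": 0},
  {"tx": -0.154, "ty": 0.009, "tz": 0.012, "wx": 0, "wy": 0, "wz": 0},
  {"tx": -0.154, "ty": 0.009, "tz": 0.012, "wx": 0, "wy": 0, "wz": 0},
], claw=0.45)

```text
time_s: 18.7
ee_pos: [0.586, -0.1606, 0.1658]
eef_rot: [[-0.231, 0.798, 0.556], [0.973, 0.189, 0.133], [0.002, 0.572, -0.82]]
wrist_force: [-0.9, -0.2, 0.3]
gripper_width: 0.0621
```

```bash
python3 - <<'E'
from d import *
st()
for n in('side','top'):
  p=optics.capture(n); save(p,n+'8')
pad(-97,50); pad(-97,0)
a=cv2.imread('pics/side8.png')[100:250,220:370];b=cv2.imread('pics/top8.png')[100:220,290:410]
cv2.imwrite('pics/c8.png',np.hstack([cv2.resize(a,(400,400),interpolation=3),cv2.resize(b,(400,400),interpolation=3)]))
E
```

```text
18.7 [ 0.586  -0.1606  0.1658] [-0.9214 -0.1573  0.3153] 0.06206587946019015 [ 0.4784  0.0422 -0.0898  2.1103 -0.6542  0.5753  1.1045]
t [-0.0008  0.0001  0.0347] w [-0.0022 -0.0016 -0.001 ] TCP [ 0.6053 -0.1548  0.1375]
t [-0.0009  0.0003  0.0847] w [-0.0022 -0.0016 -0.001 ] TCP [ 0.6332 -0.1481  0.0966]
```

View pics/c8.png

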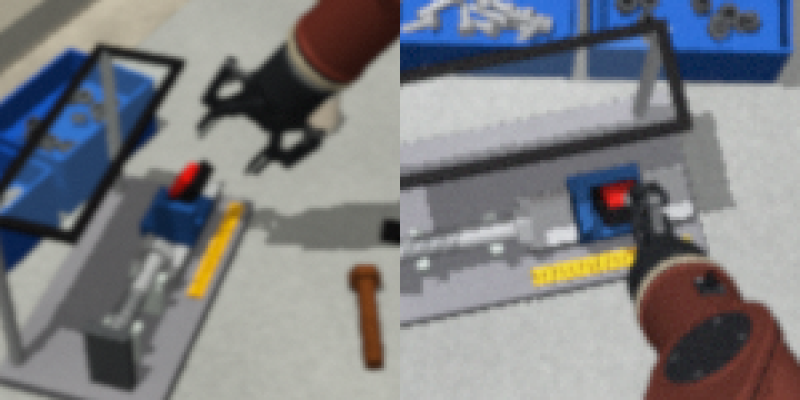

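Emit:
move_arm([
  {"tx": 0, "ty": 0, "tz": 0.015, "wx": 0, "wy": 0, "wz": 0},
  {"tx": 0, "ty": 0, "tz": 0.03, "wx": 0, "wy": 0, "wz": 0},
  {"tx": 0, "ty": 0, "tz": 0.04, "wx": 0, "wy": 0, "wz": 0},
  {"tx": 0, "ty": 0, "tz": 0.05, "wx": 0, "wy": 0, "wz": 0},
  {"tx": 0, "ty": 0, "tz": 0.058, "wx": 0, "wy": 0, "wz": 0},
  {"tx": 0, "ty": 0, "tz": 0.065, "wx": 0, "wy": 0, "wz": 0},
  {"tx": 0, "ty": 0, "tz": 0.065, "wx": 0, "wy": 0, "wz": 0},
])

```text
time_s: 19.5
ee_pos: [0.6222, -0.1505, 0.112]
eef_rot: [[-0.233, 0.798, 0.555], [0.972, 0.19, 0.135], [0.002, 0.572, -0.821]]
wrist_force: [-0.2, 0.0, 0.2]
gripper_width: 0.062
```

```bash
python3 - <<'E'
from d import *
st()
for n in('side','top'):
  p=optics.capture(n); save(p,n+'9')
pad(-97,0)
a=cv2.imread('pics/side9.png')[130:230,240:340];b=cv2.imread('pics/top9.png')[120:200,310:390]
cv2.imwrite('pics/c9.png',np.hstack([cv2.resize(a,(400,400),interpolation=3),cv2.resize(b,(400,400),interpolation=3)]))
E
```

```text
19.5 [ 0.6222 -0.1505  0.112 ] [-0.1817  0.029   0.1792] 0.06197460694771824 [ 0.4566  0.1754 -0.1234  2.0932 -0.7302  0.4534  1.1725]
t [0.0003 0.0001 0.0199] w [-0.0017 -0.0006 -0.0014] TCP [ 0.6332 -0.1481  0.0966]
```

View pics/c9.png

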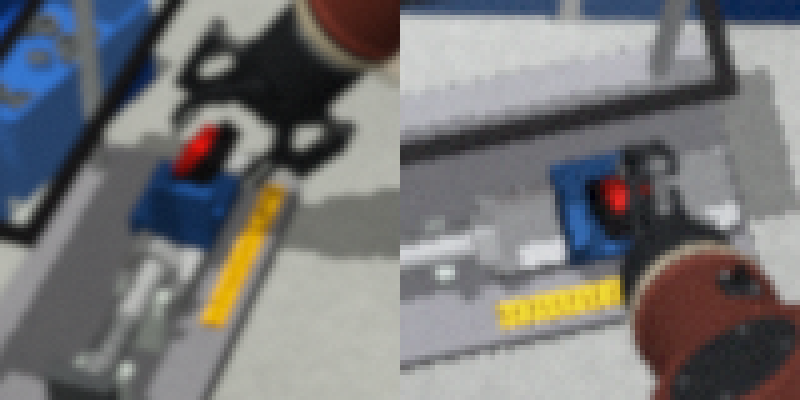

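```bash
python3 - <<'E'
from d import *
p=optics.capture('top')
def pj(P):
    T=np.linalg.inv(p['T']); c=T[:3,:3]@P+T[:3,3]; u=p['camera_matrix']@c; return (u[:2]/u[2]).round(1)
for nm,g in {'button':(6.6,-97,114),'padtopL':(-23,-122,123),'padtopR':(-23,-72,123)}.items(): print(nm,pj(gp(*g)))
o=bot.get_obs(); R=o['eef_rot']
for y in(-.04,0,.04):
  for z in (-.06,-.03,0): print('tool',y,z,pj(o['ee_pos']+R@np.array([0,y,z])))
im=cv2.imread('pics/top9.png'); cv2.imwrite('pics/c9b.png',cv2.resize(im[130:190,320:390],(700,600),interpolation=0))
E
```

```text
button [356.  157.3]
padtopL [365.8 163.6]
padtopR [350.7 166.7]
tool -0.04 -0.06 [362.7 180. ]
tool -0.04 -0.03 [360.7 176.7]
tool -0.04 0 [358.8 173.5]
tool 0 -0.06 [361.1 168.4]
tool 0 -0.03 [359.2 165.3]
tool 0 0 [357.3 162.3]
tool 0.04 -0.06 [359.5 156.4]
tool 0.04 -0.03 [357.5 153.5]
tool 0.04 0 [355.7 150.7]
```

View pics/c9b.png

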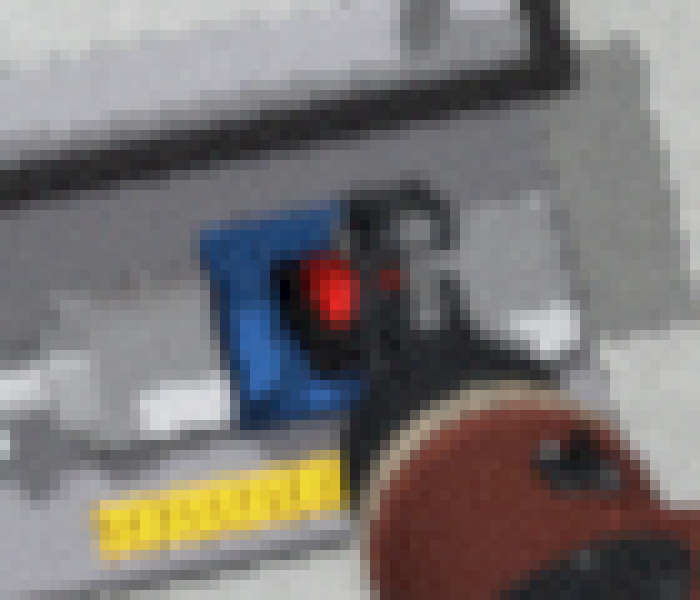

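Emit:
move_arm([
  {"tx": 0.002, "ty": 0, "tz": 0.007, "wx": 0, "wy": 0, "wz": 0},
  {"tx": 0.003, "ty": 0, "tz": 0.014, "wx": 0, "wy": 0, "wz": 0},
  {"tx": 0.003, "ty": 0, "tz": 0.02, "wx": 0, "wy": 0, "wz": 0},
  {"tx": 0.003, "ty": 0, "tz": 0.02, "wx": 0, "wy": 0, "wz": 0},
])

```text
time_s: 20.05
ee_pos: [0.6325, -0.1448, 0.0954]
eef_rot: [[-0.233, 0.798, 0.555], [0.972, 0.19, 0.135], [0.002, 0.571, -0.821]]
wrist_force: [0.8, -0.6, 0.3]
gripper_width: 0.0618
```

```bash
python3 - <<'E'
from d import *
st()
pad(-94,0)
p=optics.capture('side'); save(p,'side10')
cv2.imwrite('pics/c10.png',cv2.resize(p['img'][140:220,250:340],(675,600),interpolation=2)[:,:,::-1])
E
```

```text
20.05 [ 0.6325 -0.1448  0.0954] [ 0.7665 -0.5681  0.2684] 0.06176496138290595 [ 0.4506  0.215  -0.1386  2.0877 -0.7542  0.4149  1.1913]
t [-0.0004  0.0006 -0.001 ] w [-0.0027 -0.0017 -0.0013] TCP [ 0.6325 -0.1452  0.0966]
```

View pics/c10.png

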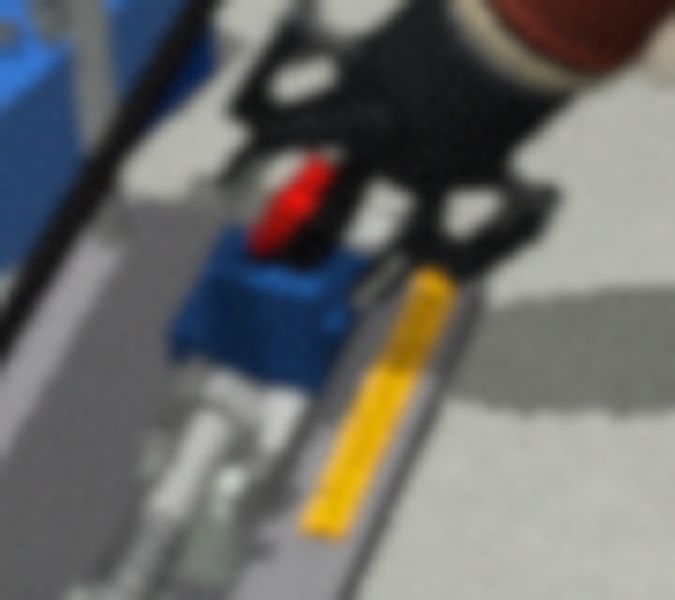

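Emit:
move_arm([
  {"tx": 0, "ty": 0, "tz": 0, "wx": 0, "wy": 0, "wz": 0},
  {"tx": 0, "ty": 0, "tz": 0, "wx": 0, "wy": 0, "wz": 0},
  {"tx": 0, "ty": 0, "tz": 0, "wx": 0, "wy": 0, "wz": 0},
  {"tx": 0, "ty": 0, "tz": 0, "wx": 0, "wy": 0, "wz": 0},
  {"tx": 0, "ty": 0, "tz": 0, "wx": 0, "wy": 0, "wz": 0},
  {"tx": 0, "ty": 0, "tz": 0, "wx": 0, "wy": 0, "wz": 0},
  {"tx": 0, "ty": 0, "tz": 0, "wx": 0, "wy": 0, "wz": 0},
  {"tx": 0, "ty": 0, "tz": 0, "wx": 0, "wy": 0, "wz": 0},
], claw=-1, grip_force=40)

```text
time_s: 20.9
ee_pos: [0.6307, -0.1467, 0.0958]
eef_rot: [[-0.231, 0.799, 0.555], [0.973, 0.189, 0.133], [0.001, 0.571, -0.821]]
wrist_force: [-15.6, -2.7, 6.4]
gripper_width: 0.0197
```

```bash
python3 - <<'E'
from d import *
st()
pad(-94,0)
p=optics.capture('side'); save(p,'side11')
cv2.imwrite('pics/c11.png',cv2.resize(p['img'][140:220,250:340],(675,600),interpolation=2)[:,:,::-1])
E
```

```text
20.9 [ 0.6307 -0.1467  0.0958] [-15.5626  -2.7032   6.3857] 0.01970789153828454 [ 0.4519  0.212  -0.1361  2.0898 -0.7527  0.4167  1.1911]
t [0.001  0.0021 0.0006] w [-0.0037 -0.     -0.0025] TCP [ 0.6325 -0.1452  0.0966]
```

View pics/c11.png

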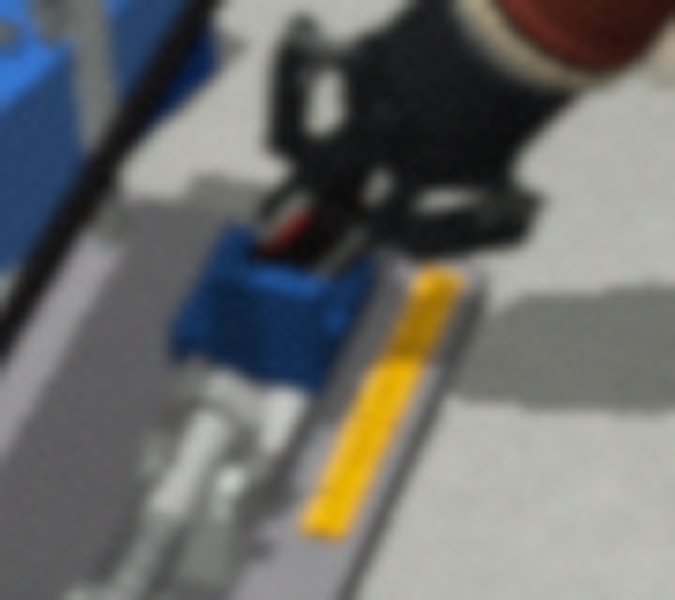

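Emit:
move_arm([
  {"tx": 0, "ty": -0.0012, "tz": -0.0015, "wx": 0, "wy": 0, "wz": 0},
  {"tx": 0, "ty": -0.0012, "tz": -0.0015, "wx": 0, "wy": 0, "wz": 0},
  {"tx": 0.001, "ty": -0.0012, "tz": -0.0015, "wx": 0, "wy": 0, "wz": 0},
])

```text
time_s: 21.25
ee_pos: [0.63, -0.1448, 0.0961]
eef_rot: [[-0.232, 0.799, 0.555], [0.973, 0.19, 0.134], [0.001, 0.571, -0.821]]
wrist_force: [4.6, -1.3, -12.0]
gripper_width: 0.0198
```

Emit:
move_arm([
  {"tx": 0, "ty": -0.0003, "tz": 0.0007, "wx": 0, "wy": 0, "wz": 0},
  {"tx": 0.002, "ty": -0.0003, "tz": 0.0007, "wx": 0, "wy": 0, "wz": 0},
  {"tx": 0.004, "ty": -0.0003, "tz": 0.0007, "wx": 0, "wy": 0, "wz": 0},
  {"tx": 0.004, "ty": -0.0003, "tz": 0.0007, "wx": 0, "wy": 0, "wz": 0},
])

```text
time_s: 21.65
ee_pos: [0.6291, -0.1411, 0.096]
eef_rot: [[-0.232, 0.798, 0.556], [0.973, 0.19, 0.134], [0.001, 0.572, -0.821]]
wrist_force: [-5.9, -3.1, -3.4]
gripper_width: 0.0196
```

```bash
cat >> d.py <<'E'
def ft():
    o=bot.get_obs(); print('F tool',(o['eef_rot'].T@o['wrist_force']).round(1),'tcp g',(Ro.from_euler('z',-GY).apply(o['ee_pos']-G)*1e3).round(1),'w',round(o['gripper_width'],4),o['time_s'])
E
python3 - <<'E'
from d import *
ft()
E
```

```text
F tool [-1.6 -7.2 -0.9] tcp g [ -1.3 -89.2  96. ] w 0.0196 21.65
```

Emit:
move_arm([
  {"tx": 0.003, "ty": -0.0004, "tz": 0, "wx": 0, "wy": 0, "wz": 0},
  {"tx": 0.007, "ty": -0.0004, "tz": 0, "wx": 0, "wy": 0, "wz": 0},
  {"tx": 0.011, "ty": -0.0004, "tz": 0, "wx": 0, "wy": 0, "wz": 0},
  {"tx": 0.015, "ty": -0.0004, "tz": 0, "wx": 0, "wy": 0, "wz": 0},
  {"tx": 0.019, "ty": -0.0004, "tz": 0, "wx": 0, "wy": 0, "wz": 0},
  {"tx": 0.023, "ty": -0.0004, "tz": 0, "wx": 0, "wy": 0, "wz": 0},
  {"tx": 0.025, "ty": -0.0004, "tz": 0, "wx": 0, "wy": 0, "wz": 0},
])

```text
time_s: 22.35
ee_pos: [0.6231, -0.1164, 0.096]
eef_rot: [[-0.233, 0.798, 0.556], [0.973, 0.19, 0.134], [0.001, 0.572, -0.82]]
wrist_force: [-5.1, -3.0, -3.6]
gripper_width: 0.0191
```

```bash
python3 - <<'E'
from d import *
ft()
p=optics.capture('top'); q=optics.capture('side')
cv2.imwrite('pics/c12.png',np.hstack([cv2.resize(q['img'][130:250,220:340],(400,400),interpolation=2),cv2.resize(p['img'][110:210,280:380],(400,400),interpolation=2)])[:,:,::-1])
E
```

```text
F tool [-1.7 -6.7 -0.2] tcp g [ -1.4 -63.8  96. ] w 0.0191 22.35
```

View pics/c12.png

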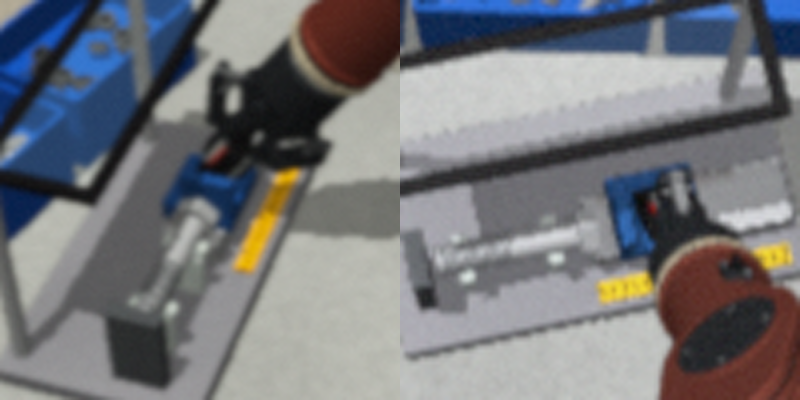

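Emit:
move_arm([
  {"tx": 0.003, "ty": -0.0003, "tz": 0, "wx": 0, "wy": 0, "wz": 0},
  {"tx": 0.006, "ty": -0.0003, "tz": 0, "wx": 0, "wy": 0, "wz": 0},
  {"tx": 0.009, "ty": -0.0003, "tz": 0, "wx": 0, "wy": 0, "wz": 0},
  {"tx": 0.011, "ty": -0.0003, "tz": 0, "wx": 0, "wy": 0, "wz": 0},
  {"tx": 0.013, "ty": -0.0003, "tz": 0, "wx": 0, "wy": 0, "wz": 0},
  {"tx": 0.015, "ty": -0.0003, "tz": 0, "wx": 0, "wy": 0, "wz": 0},
])

```text
time_s: 23.05
ee_pos: [0.6196, -0.102, 0.096]
eef_rot: [[-0.232, 0.798, 0.556], [0.973, 0.19, 0.134], [0.001, 0.572, -0.82]]
wrist_force: [-5.2, -3.7, -1.6]
gripper_width: 0.0194
```

```bash
python3 - <<'E'
from d import *
ft()
E
```

```text
F tool [-2.3 -5.8 -2.1] tcp g [ -1.5 -49.   96. ] w 0.0194 23.05
```

Emit:
move_arm([
  {"tx": 0.0015, "ty": -0.0002, "tz": 0, "wx": 0, "wy": 0, "wz": 0},
  {"tx": 0.003, "ty": -0.0002, "tz": 0, "wx": 0, "wy": 0, "wz": 0},
  {"tx": 0.0045, "ty": -0.0002, "tz": 0, "wx": 0, "wy": 0, "wz": 0},
])

```text
time_s: 23.35
ee_pos: [0.6188, -0.0988, 0.0961]
eef_rot: [[-0.231, 0.798, 0.557], [0.973, 0.189, 0.132], [-0.0, 0.573, -0.82]]
wrist_force: [-0.4, -7.2, -5.3]
gripper_width: 0.0191
```

```bash
python3 - <<'E'
from d import *
ft()
p=optics.capture('top'); q=optics.capture('side')
cv2.imwrite('pics/c13.png',np.hstack([cv2.resize(q['img'][130:250,220:340],(400,400),interpolation=2),cv2.resize(p['img'][110:210,270:370],(400,400),interpolation=2)])[:,:,::-1])
E
```

```text
F tool [-7.  -4.8  3.2] tcp g [ -1.5 -45.7  96.1] w 0.0191 23.35
```

View pics/c13.png

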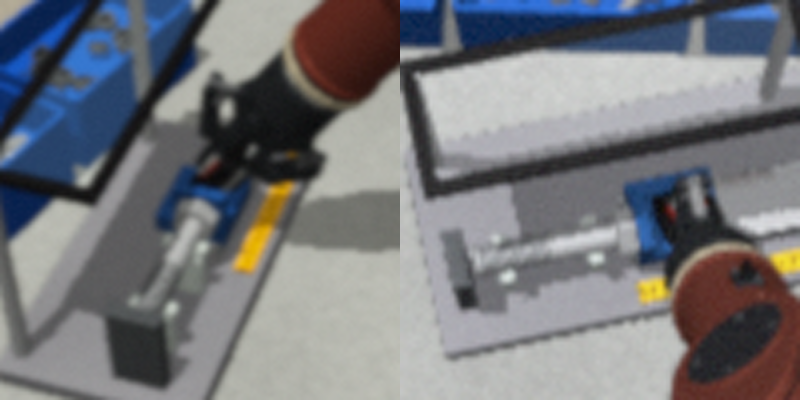

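Emit:
move_arm([
  {"tx": 0.001, "ty": -0.0002, "tz": -0.0001, "wx": 0, "wy": 0, "wz": 0},
  {"tx": 0.002, "ty": -0.0002, "tz": -0.0001, "wx": 0, "wy": 0, "wz": 0},
  {"tx": 0.003, "ty": -0.0002, "tz": -0.0001, "wx": 0, "wy": 0, "wz": 0},
])

```text
time_s: 23.75
ee_pos: [0.6181, -0.0959, 0.0961]
eef_rot: [[-0.231, 0.798, 0.557], [0.973, 0.189, 0.132], [-0.0, 0.573, -0.82]]
wrist_force: [1.5, -6.3, -7.0]
gripper_width: 0.0194
```

```bash
python3 - <<'E'
from d import *
ft()
E
```

```text
F tool [-6.5 -4.   5.7] tcp g [ -1.5 -42.8  96.1] w 0.0194 23.75
```

Emit:
move_arm([
  {"tx": 0.0008, "ty": -0.0002, "tz": 0.0003, "wx": 0, "wy": 0, "wz": 0},
  {"tx": 0.0016, "ty": -0.0002, "tz": 0.0003, "wx": 0, "wy": 0, "wz": 0},
])

```text
time_s: 23.95
ee_pos: [0.6178, -0.0948, 0.0961]
eef_rot: [[-0.23, 0.797, 0.558], [0.973, 0.189, 0.132], [-0.001, 0.573, -0.819]]
wrist_force: [-1.6, -7.0, -3.7]
gripper_width: 0.019
```

```bash
python3 - <<'E'
from d import *
ft()
E
```

```text
F tool [-6.4 -4.8  1.2] tcp g [ -1.5 -41.6  96.1] w 0.019 23.95
```

Emit:
move_arm([
  {"tx": 0.0008, "ty": -0.0002, "tz": 0, "wx": 0, "wy": 0, "wz": 0},
  {"tx": 0.0016, "ty": -0.0002, "tz": 0, "wx": 0, "wy": 0, "wz": 0},
])

```text
time_s: 24.15
ee_pos: [0.6174, -0.0932, 0.096]
eef_rot: [[-0.23, 0.797, 0.558], [0.973, 0.189, 0.132], [-0.001, 0.573, -0.819]]
wrist_force: [-1.8, -6.6, -3.0]
gripper_width: 0.0196
```

```bash
python3 - <<'E'
from d import *
ft()
p=optics.capture('top'); q=optics.capture('side')
ft()
cv2.imwrite('pics/c14.png',np.hstack([cv2.resize(q['img'][160:240,230:310],(400,400),interpolation=2),cv2.resize(p['img'][130:200,270:340],(400,400),interpolation=2)])[:,:,::-1])
E
```

```text
F tool [-6.  -4.4  0.6] tcp g [ -1.5 -40.   96. ] w 0.0196 24.15
F tool [-6.7 -3.4  1. ] tcp g [ -1.5 -40.   96. ] w 0.0195 24.25
```

View pics/c14.png

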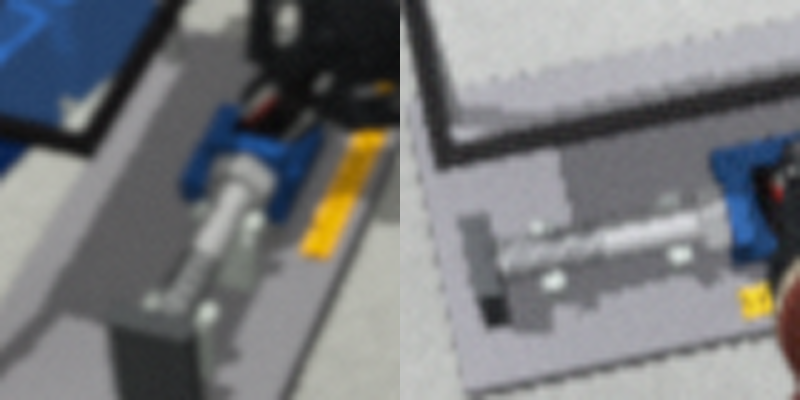

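Emit:
move_arm([
  {"tx": 0.0006, "ty": -0.0001, "tz": 0, "wx": 0, "wy": 0, "wz": 0},
  {"tx": 0.0012, "ty": -0.0001, "tz": 0, "wx": 0, "wy": 0, "wz": 0},
])

```text
time_s: 24.45
ee_pos: [0.6174, -0.0932, 0.0961]
eef_rot: [[-0.229, 0.797, 0.559], [0.973, 0.188, 0.13], [-0.002, 0.574, -0.819]]
wrist_force: [4.7, -12.1, -8.3]
gripper_width: 0.0194
```

```bash
python3 - <<'E'
from d import *
ft()
E
```

```text
F tool [-12.8  -3.3   7.8] tcp g [ -1.5 -39.9  96.1] w 0.0194 24.45
```

Emit:
move_arm([
  {"tx": -0.0004, "ty": 0, "tz": 0.0004, "wx": 0, "wy": 0, "wz": 0},
  {"tx": -0.0004, "ty": 0, "tz": 0.0004, "wx": 0, "wy": 0, "wz": 0},
])

```text
time_s: 24.65
ee_pos: [0.6174, -0.0932, 0.096]
eef_rot: [[-0.23, 0.797, 0.559], [0.973, 0.189, 0.131], [-0.001, 0.574, -0.819]]
wrist_force: [-4.7, -8.7, 1.6]
gripper_width: 0.0193
```

```bash
python3 - <<'E'
from d import *
ft()
E
```

```text
F tool [-7.4 -4.5 -5.1] tcp g [ -1.5 -39.9  96. ] w 0.0193 24.65
```

Still pressed lightly with the jaw unmoved. I'm letting go now.

Emit:
move_arm([
  {"tx": 0, "ty": 0, "tz": 0, "wx": 0, "wy": 0, "wz": 0},
  {"tx": 0, "ty": 0, "tz": 0, "wx": 0, "wy": 0, "wz": 0},
  {"tx": 0, "ty": 0, "tz": 0, "wx": 0, "wy": 0, "wz": 0},
  {"tx": 0, "ty": 0, "tz": 0, "wx": 0, "wy": 0, "wz": 0},
  {"tx": 0, "ty": 0, "tz": 0, "wx": 0, "wy": 0, "wz": 0},
  {"tx": 0, "ty": 0, "tz": 0, "wx": 0, "wy": 0, "wz": 0},
], claw=0.45)

```text
time_s: 25.25
ee_pos: [0.6167, -0.0909, 0.0949]
eef_rot: [[-0.233, 0.798, 0.556], [0.973, 0.19, 0.134], [0.001, 0.572, -0.82]]
wrist_force: [-0.2, 0.1, 0.1]
gripper_width: 0.0617
```

```bash
python3 - <<'E'
from d import *
ft()
q=optics.capture('side')
cv2.imwrite('pics/c15.png',cv2.resize(q['img'][140:240,220:320],(600,600),interpolation=2)[:,:,::-1])
E
```

```text
F tool [ 0.1 -0.1 -0.2] tcp g [ -1.7 -37.5  94.9] w 0.0617 25.25
```

View pics/c15.png

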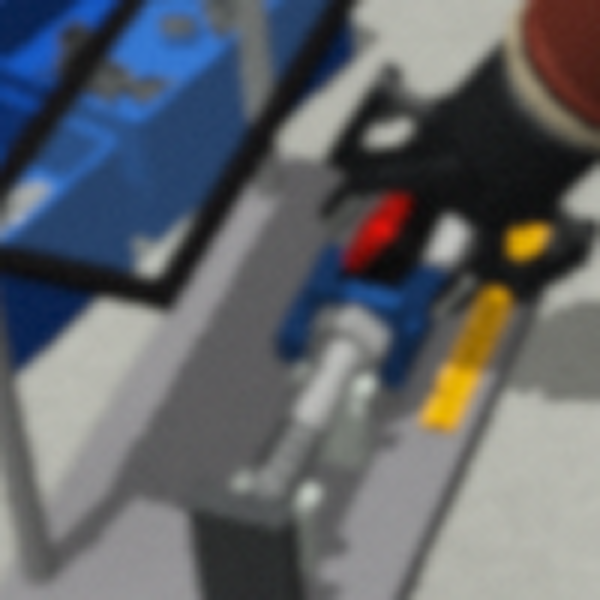

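The button has popped out and nothing touches the fingers. I'm withdrawing along the tool axis.

Emit:
move_arm([
  {"tx": 0, "ty": 0, "tz": -0.01, "wx": 0, "wy": 0, "wz": 0},
  {"tx": 0, "ty": 0, "tz": -0.03, "wx": 0, "wy": 0, "wz": 0},
  {"tx": 0, "ty": 0, "tz": -0.05, "wx": 0, "wy": 0, "wz": 0},
  {"tx": 0, "ty": 0, "tz": -0.07, "wx": 0, "wy": 0, "wz": 0},
  {"tx": 0, "ty": 0, "tz": -0.09, "wx": 0, "wy": 0, "wz": 0},
  {"tx": -0.01, "ty": 0, "tz": -0.105, "wx": 0, "wy": 0, "wz": 0},
  {"tx": -0.02, "ty": 0, "tz": -0.11, "wx": 0, "wy": 0, "wz": 0},
  {"tx": -0.02, "ty": 0, "tz": -0.11, "wx": 0, "wy": 0, "wz": 0},
])

```text
time_s: 26.1
ee_pos: [0.5606, -0.1272, 0.1863]
eef_rot: [[-0.23, 0.797, 0.558], [0.973, 0.188, 0.132], [-0.0, 0.574, -0.819]]
wrist_force: [0.4, -0.4, -0.1]
gripper_width: 0.0621
```

```bash
python3 - <<'E'
from d import *
ft(); S={}
for i in range(2):
 for n in('side','top'):
  p=optics.capture(n)
  if i==0: save(p,n+'16')
  for q in('bolt_mid','bolt_tip','paddle','button','loupe','oil'):
    for d in models.landmark_of(p,q)[:2]:
      P=np.array(d['point']); g=(Ro.from_euler('z',-GY).apply(P-G)*1e3).round(1)
      if q in('loupe','oil') or (abs(g[0])<40 and abs(g[1])<160): print(n,q,round(d['confidence'],2),'g',g, P.round(3) if q in('loupe','oil') else '')
a=cv2.imread('pics/side16.png')[140:240,220:320];b=cv2.imread('pics/top16.png')[120:200,270:350]
cv2.imwrite('pics/c16.png',np.hstack([cv2.resize(a,(400,400),interpolation=2),cv2.resize(b,(400,400),interpolation=2)]))
E
```

```text
F tool [-0.5  0.1  0.2] tcp g [-64.7 -59.8 186.3] w 0.0621 26.1
side bolt_mid 0.66 g [-0.8 69.9 77.4] 
side bolt_tip 0.77 g [  2.9 137.4  82.1] 
side paddle 0.76 g [ -7.6 -42.3 100.9] 
side button 0.96 g [  9.4 -36.1 114.5] 
side loupe 0.78 g [-270.  -196.9    0.5] [ 0.393 -0.308  0.   ]
side loupe 0.25 g [ 0.5 67.4 80.8] [0.594 0.012 0.081]
side oil 0.45 g [ -90.3 -380.1   -1.5] [ 0.61  -0.445 -0.002]
top bolt_mid 0.58 g [ 1.5 70.1 82.4] 
top bolt_tip 0.88 g [  5.2 135.2  77.3] 
top paddle 0.85 g [ -8.6 -44.9 104.7] 
top button 0.84 g [  7.3 -41.2 113. ] 
top button 0.63 g [  4.4 133.2  77.5] 
top oil 0.81 g [ -90.3 -380.8    0.8] [ 0.611 -0.445  0.001]
side bolt_mid 0.79 g [-1.9 70.2 78.9] 
side bolt_tip 0.74 g [  2.  136.3  80.7] 
side paddle 0.76 g [ -8.1 -43.  102.1] 
side button 0.82 g [  9.3 -39.7 116. ] 
side oil 0.74 g [-1.5 68.7 77.3] [0.592 0.012 0.077]
side oil 0.42 g [ -89.4 -381.4    0.3] [ 0.612 -0.446  0.   ]
top bolt_mid 0.78 g [ 1.  71.9 80.7] 
top paddle 0.63 g [ -7.6 -44.4 101.4] 
top button 0.74 g [  6.2 -42.3 114.5] 
top button 0.42 g [  2.2 134.9  78.9] 
top loupe 0.39 g [-270.8 -193.2   -1.8] [ 0.391 -0.305 -0.002]
top oil 0.81 g [ -91.5 -381.5   -1.4] [ 0.61  -0.446 -0.001]
top oil 0.3 g [  3.3 137.4  76.8] [0.581 0.08  0.077]
```

View pics/c16.png

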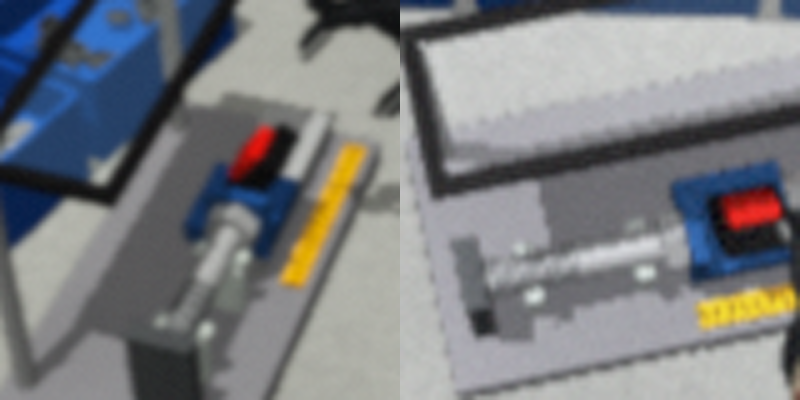

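```bash
python3 - <<'E'
from d import *
print(bot.sign_off()); ft()
E
```

```text
the job is handed in; nothing more can be done
None
the job is handed in; nothing more can be done
```

The job is done and handed in at about 27 s of the 62 s allowed; no verdict was reported.

- **Bolt:** I took the grey steel bolt from its tray and laid it in the V rests, head towards the jaw. It went in about 8 mm short of home and I released it on light contact of about 6 N.
- **Jaw:** I pinched the paddle and button until the gripper read 19.7 mm, which means the button was down. The jaw slid freely at about 2 N. It pushed the bolt home at about 6.5 N, then the force rose to 13 N with no further movement. I let go there, the red button popped out, and I withdrew.

**Last checks:**
- The bolt's middle was at gauge y of about 70.5 mm, against 70 when home.
- The paddle was at about −43.6 mm. Home at the 0.0747 m notch would put it at −43.3 mm.
- The loupe and oil bottle had not moved, and the wrist force was about zero with the hand clear.

**Limits of the checks:**
- The button readings scattered by about ±3 mm in y, and a few low-confidence network reports were plainly wrong; I ignored those.
- I had no direct reading of the jaw joint, so the lock rests on the button being out and the measured positions.

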